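# Seat a tapered screw hopper in the feeder and turn its gate open

## Robot

A 6-joint arm with a two-finger parallel gripper is mounted at the origin on the work surface. World frame = base frame: x ahead of the robot, y to its left, z up, the work surface at z = 0. Lengths are in m, angles in rad, forces in N, time in s.
With the tool pointing down it reaches from about 0.325 to 0.775 m from the base axis. Payload 5.5 kg.
Tool frame: the origin (TCP) lies at the very end of the fingers, on their centre line; the grasp point (between the pads) lies 19 mm behind it; z points along the fingers, y is the direction in which the jaws open and shut (so a half turn about z gives the same grasp; the last joint's range is limited). The gripper opens to 88 mm and grips with 3 to 60 N. Pads are 20 mm wide; open, the fingers measure 115 mm over their backs; the gripper's body (75 mm by 178 mm) begins 61 mm behind the grasp point.
Start: joints at [-1.354, 0.091, 1.231, -0, 1.82, -0.057], TCP at [0.162, -0.578, 0.223] pointing down, gripper open.
Joint ranges: [-2.87, 2.87], [-0.86, 2.18], [0.17, 2.46], [-1.51, 4.65], [0.06, 2.69], [-2.65, 2.65]. Speed limits (rad/s): [2.57, 2.57, 3.01, 3.14, 3.14, 3.14].

## Interface

Orientations are given as a unit quaternion [w, x, y, z].
In Python, from bench import telemetry, vision, job_done gives the robot as it stands.
- The arm moves only by the shell command python3 -m pendant 'ROWS'. ROWS is JSON, a list of rows, each a list of 3 entries, a list of its own where there are three numbers: the shift along the tool's x, y, z in cm, then the turn about the tool's z in degrees, then the closure, from -1 (fully open) to 1 (shut). In form: [[[dx, dy, dz], turn, claw], ...]. A call has 1 to 10 rows; each row shifts and turns the commanded pose from where the row before left it, along the tool's axes as they then stand; what a row does not reach is not made up. A row lasts 1/12 s, in which the tool goes at most 41.7 mm and 7.16 degrees, less where a joint would pass 70% of its speed; a pose out of reach is approached as far as the arm can. A call with a gripper value outside its range is refused whole. The fingers move at their own pace and stop on an object; the grip force is fixed at half the most. Time passes only in rows, so rows that do not move let the fingers close. It gives the time, the measured TCP pose, the force and the opening at its end, in the units of the state.
- telemetry.get_obs(): the state, without advancing time (a new reading comes with each control period).
- vision.camera(name): name is "scene" or "side" or "wrist"; returns a dict with "img" (420x560x3 uint8, red, green, blue), "mtx" (3x3 intrinsics, pixels), "origin" and "orientation" of the camera in the world. Camera axes: x right, y down, z forward; pixel columns grow to the right and rows downward; lengths in m; the calibration is good to about 2 mm. A picture is of the moment at which its call begins. There is no depth.
- job_done(): hands the job in, once; it reports no verdict.
The state is a dict: "t": time; "joints": joint angles; "dq": joint speeds; "tau": joint torques, N m; "ee_pos": TCP position; "tcp_rot": TCP orientation; "force": force on the tool from outside, world axes, zero at the start; "ft_torque": the same for the moment, N m; "width": finger opening in m.
Only numpy, scipy, OpenCV 4.12 (cv2) and the standard library are available. Lean on these libraries where they do the work, as an engineer would, in place of code of your own. Each camera call takes 0.05 s, during which the arm holds its last target.

## Task

Lift the small steel cone-bottomed screw hopper by the bar on its lid out of its wooden rest and nest it gently, upright, in the conical throat of the green screw feeder. Keep pressing it down firmly, but never with more than 25 N, and turn it clockwise (seen from above) so that the gripping taper takes the throat ring round with it until the feed gate is fully open; do not move the ring in any other way than with the hopper. Let go of the hopper, leaving it seated upright in the throat, and leave everything else on the bench alone.

Things in the scene. Friction and masses are not known exactly. Their poses are not given: they have to be found in the camera images.
- hopper: Closed steel hopper, 0.28 to 0.44 kg. Origin: centre of its flat 24 mm wide tip (underside); z up its axis. A cone, 30 degrees a side, widens from radius 12 mm at z = 0 to 44 mm at z = 55; then a round body of radius 44 mm to the flat lid at z = 80 mm. Starts standing upright in the rest, tip 16 mm above the bench, yaw within 0.6 rad of the rest's.
- hopper_bar (a point): Centre of the hopper's grip bar: a flat upright bar on the lid, 52 mm long (hopper's x), 18 mm thick (its y), 40 mm tall (hopper z = 80 to 120 mm), on the hopper's axis; this point is at z = 100 mm of the hopper.
- feeder: Screw feeder fixed to the bench: green base 160 x 160 x 70 mm, small chute on its -x side; origin under its centre, z up. The throat ring stands above it on four posts, on the origin's vertical axis.
- throat_axis (a point): Point on the throat's axis, 138 mm above the feeder's origin. The throat: steel ring 92 mm across, 28 mm tall, conical bore matching the hopper, mouth radius 36 mm; a seated hopper's tip lies 42 mm below the ring's top edge. That edge was set by hand and is NOT measured: anywhere up to 12 mm above or below this point.
- gate (a joint): Angle of the throat ring and its feed gate, rad: 0 = shut, grows as the ring turns clockwise seen from above, 0.8 = fully open at its stop; starts at 0 to 0.15, stays where left. A tab on the ring's rim (at feeder -x when shut) shows it. The ring is stiff (0.28 N m) and only taper friction drives it: under a few N of push the hopper slips; 15 to 20 N carries it round.
- cushion (a joint): Squeeze of the rubber cushions that carry the throat ring, m: 0 = unloaded, grows 1 mm for each 8 N of down-force on the ring (the hopper's own 3 to 4.4 N included); 25 N of push plus the hopper's weight makes 3.7 mm, beyond which the feeder is damaged; 6 mm is the stop.
- rest: Fixed wooden parking rest: square base 110 x 110 x 12 mm with a conical ring 88 mm across, its top 54 mm above the bench; origin under its centre. The hopper starts in it.
- glue: Bystander: white plastic glue bottle, 54 mm across, 150 mm tall, origin under its centre.
- tray: Bystander: low white two-part tray 90 x 50 x 30 mm, origin under its centre.
- rail_a: Bystander: loose wooden strip 150 x 24 x 22 mm, origin under its centre.
- rail_b: Bystander: loose wooden strip 150 x 24 x 22 mm, origin under its centre.
- driver: Bystander: green electric screwdriver lying on its side, 40 mm thick, 220 mm long, origin under its middle.
- hammer: Bystander: hammer lying on the bench, origin under its middle.
- jar: Bystander: clear lidded jar, 70 mm across, 80 mm tall, origin under its centre.
- bin: Bystander: yellow open bin 160 x 120 x 60 mm, origin under its centre.
Not all that is in view belongs to the job. Leave any purple look-alike of the hopper alone.

How it is judged:
On the way, in this order (a step that is already met when the one before it is completed fails the run):
1. the hopper is nested upright and centred in the throat, with the gate not yet opened (horizontal distance between hopper and feeder below 0.004 m and angle between hopper's own z axis and vertical below 0.06 rad and z of hopper in the frame of feeder between 0.074 and 0.112 m and contact force between hopper and feeder above 1 N and value of joint gate below 0.3 rad), for 0.2 s.
2. with the hopper nested, the ring has been turned until the gate is fully open (horizontal distance between hopper and feeder below 0.004 m and angle between hopper's own z axis and vertical below 0.06 rad and z of hopper in the frame of feeder between 0.074 and 0.112 m and contact force between hopper and feeder above 1 N and value of joint gate above 0.74 rad), for 0.2 s.
At the end, for the whole second after the job is handed in: The gate is fully open (gate joint above 0.74 of 0.80 rad) and the released hopper rests in the feeder's throat: axis within 4 mm of the feeder's, upright within 0.06 rad, origin 74 to 112 mm above the feeder's origin, bearing on it with more than 1 N, at rest (under 10 mm/s and 0.1 rad/s) (all of step 2 and linear speed of hopper below 0.01 m/s and angular speed of hopper below 0.1 rad/s); the robot touches nothing.
It fails at once if the hopper is pressed into the throat with more than 25 N (cushions squeezed by more than 3.7 mm, the hopper's own weight allowed for) (value of joint cushion above 0.0037 m).
It fails at once if the robot itself touches the feeder (more than 2 N) instead of working through the hopper (contact force between any of the fingers, the arm and feeder above 2 N).
It fails at once if a bystander is moved by more than 30 mm (distance of any of glue, tray, rail_a, rail_b, driver, hammer, jar, bin from where it was at the start of the episode above 0.03 m).
It also fails if it takes over 58 s, if anything falls off the work surface, if the arm or the gripper's body presses on something with over 40 N, if the wrist force passes 120 N, or if a joint passes its speed limit or range.

## Working session

There is one attempt and no reset: what is moved stays moved. The work goes in short steps, Python scripts to look and compute and a shell command to move; the robot and the scene stay as the last step left them, time stands still between calls to the robot, and variables do not carry over. Pictures are saved under pics/ and viewed, and the job is handed in when it is done.

```bash
mkdir -p pics; ls
python3 - <<'E'
from bench import telemetry, vision
import cv2
o=telemetry.get_obs()
print({k:o[k] for k in o})
for n in ["scene","side","wrist"]:
    c=vision.camera(n); cv2.imwrite(f"pics/{n}0.png",c["img"][:,:,::-1])
    print(n,c["mtx"],c["origin"],c["orientation"])
E
```

```text
pics
{'t': 0.0, 'joints': array([-1.35368766e+00,  9.18313058e-02,  1.23188598e+00, -1.56022946e-05,
        1.81980968e+00, -5.66968497e-02]), 'dq': array([-0.0003473 ,  0.00116602,  0.00070843, -0.00056704, -0.00027723,
       -0.00074805]), 'tau': array([-4.84303582e-04, -4.46443677e+01, -4.06455910e+01,  6.98255002e-02,
        2.92943133e-02, -1.39480953e-04]), 'ee_pos': array([ 0.16216746, -0.57735222,  0.22152333]), 'tcp_rot': array([-9.63440339e-04,  9.90643243e-01,  1.36473550e-01, -8.50265095e-05]), 'force': array([-0.10900034,  0.48686702, -0.33169072]), 'ft_torque': array([-0.05713066, -0.00584472,  0.03810776]), 'width': 0.08742930998819812}
scene [[497.68375423   0.         277.12944495]
 [  0.         497.68375423 215.36532663]
 [  0.           0.           1.        ]] [1.6932885  0.64167162 0.9821218 ] [-0.24586078  0.45800631  0.75279105 -0.40384195]
side [[434.22962574   0.         283.47023586]
 [  0.         434.22962574 203.88397065]
 [  0.           0.           1.        ]] [-0.02823299  0.69462954  0.82763366] [ 0.14825202 -0.30963734  0.85105424 -0.39730684]
wrist [[308.17918567   0.         275.95902697]
 [  0.         308.17918567 209.01168191]
 [  0.           0.           1.        ]] [ 0.2430932 -0.5560509  0.3847741] [ 0.12102374  0.78774788 -0.5968598  -0.09254684]
```

View pics/scene0.png

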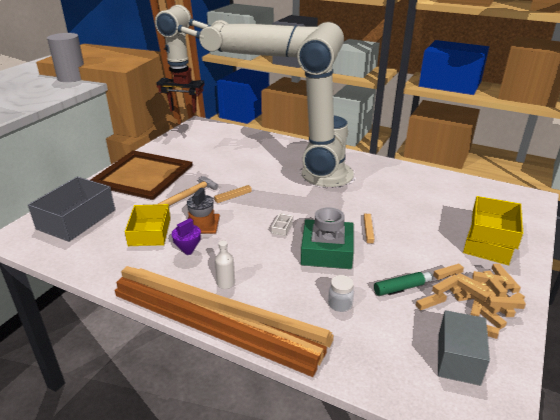

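View pics/side0.png

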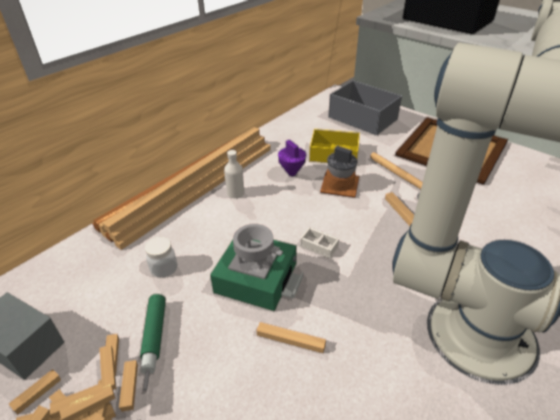

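View pics/wrist0.png

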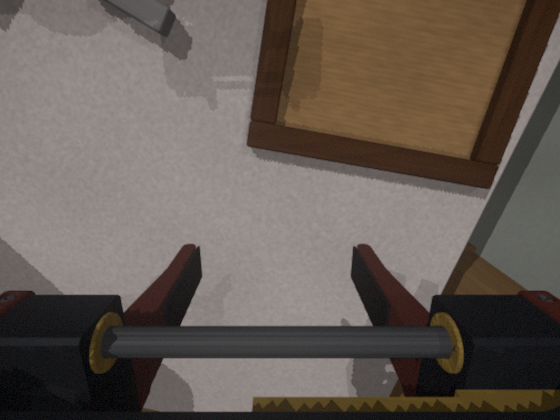

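The scene view shows the steel hopper in its rest near (201,210), the purple decoy at (187,238) and the feeder at (328,235). In the side view they are at (341,168), (292,158) and (254,262). I'll enlarge these.

```bash
cat > h.py <<'E'
import numpy as np, cv2
from bench import telemetry, vision
from scipy.spatial.transform import Rotation as R
def rot(q): return R.from_quat([q[1],q[2],q[3],q[0]]).as_matrix()
def ray(c,uv):
    d=np.linalg.solve(c["mtx"],[uv[0],uv[1],1.]); return np.array(c["origin"]),rot(c["orientation"])@(d/np.linalg.norm(d))
def tri(obs):
    A=np.zeros((3,3));b=np.zeros(3);L=[]
    for c,uv in obs:
        o,d=ray(c,uv);P=np.eye(3)-np.outer(d,d);A+=P;b+=P@o;L.append((o,d))
    x=np.linalg.solve(A,b);return x,[np.linalg.norm((np.eye(3)-np.outer(d,d))@(x-o)) for o,d in L]
def atz(c,uv,z):
    o,d=ray(c,uv);return o+d*(z-o[2])/d[2]
def proj(c,p):
    q=c["mtx"]@(rot(c["orientation"]).T@(np.atleast_2d(p)-c["origin"]).T);return (q[:2]/q[2]).T
def crop(img,x0,y0,w,h,s,fn): cv2.imwrite(fn,cv2.resize(img[y0:y0+h,x0:x0+w,::-1],None,fx=s,fy=s,interpolation=cv2.INTER_CUBIC))
E
python3 - <<'E'
from h import *
import pickle
C={n:vision.camera(n) for n in ["scene","side"]}
pickle.dump(C,open("c0.pkl","wb"))
a=C["scene"]["img"];b=C["side"]["img"]
crop(a,165,180,80,60,5,"pics/a1.png");crop(a,290,200,80,75,7,"pics/a2.png")
crop(b,305,135,80,65,7,"pics/b1.png");crop(b,205,215,110,95,6,"pics/b2.png")
E
python3 - <<'E'
import cv2,numpy as np
for p in "ab":
    i=[cv2.resize(cv2.imread(f"pics/{p}{k}.png"),(400,300 if k==1 else 375)) for k in (1,2)]
E
```

```text
(no output)
```

View pics/a1.png

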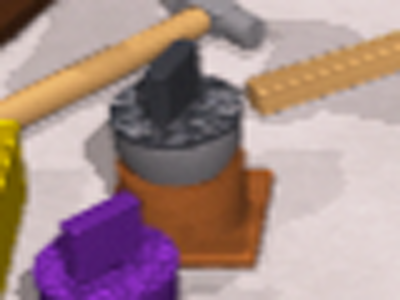

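View pics/a2.png

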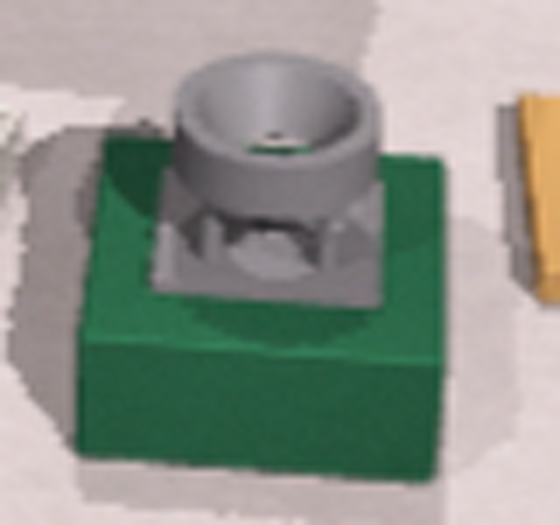

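View pics/b1.png

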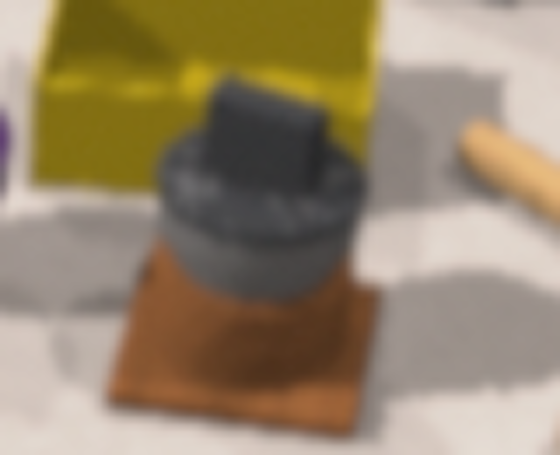

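View pics/b2.png

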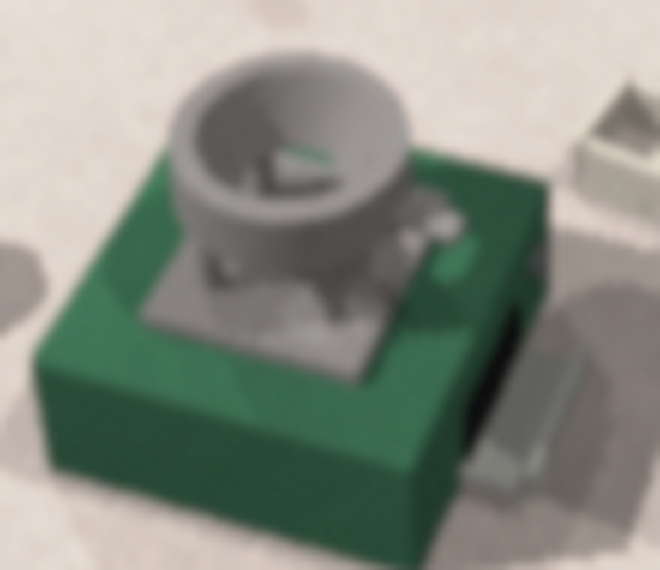

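Run:
```python
from h import *
import pickle
C=pickle.load(open("c0.pkl","rb"));S,D=C["scene"],C["side"]
print("lid",tri([(S,(200,202)),(D,(342.4,162))]))
print("ring",tri([(S,(329.7,215.4)),(D,(253.5,237.7))]))
# feeder top corners z=.07
for uv in [(105,140),(443,158),(442,362),(85,335)]: print("S",atz(S,(290+uv[0]/7,200+uv[1]/7),.07))
for uv in [(38,362),(412,472),(548,185)]: print("D",atz(D,(205+uv[0]/6,215+uv[1]/6),.07))
# rest base corners z=.012
for uv in [(112,400),(345,432),(380,292)]: print("Dr",atz(D,(305+uv[0]/7,135+uv[1]/7),.012))
for uv in [(232,75),(325,105)]: print("bar",atz(D,(305+uv[0]/7,135+uv[1]/7),.136))
o=telemetry.get_obs(); Rt=rot(o["tcp_rot"]);print(Rt)
w=vision.camera("wrist");print(Rt.T@(w["origin"]-o["ee_pos"]),Rt.T@rot(w["orientation"]))
```

```text
lid (array([ 0.54073209, -0.24889687,  0.08488495]), [np.float64(0.0007616560626650463), np.float64(0.0007616560626649079)])
ring (array([0.48540132, 0.19878468, 0.13535616]), [np.float64(0.00033410012051238126), np.float64(0.00033410012051225414)])
S [0.45486177 0.10367718 0.07      ]
S [0.39635734 0.24899495 0.07      ]
S [0.54238424 0.30196183 0.07      ]
S [0.59520778 0.15871272 0.07      ]
D [0.52392516 0.30250793 0.07      ]
D [0.38047421 0.25081143 0.07      ]
D [0.43416349 0.10528137 0.07      ]
Dr [ 0.55495873 -0.16491801  0.012     ]
Dr [ 0.46541215 -0.21060413  0.012     ]
Dr [ 0.50859375 -0.30585104  0.012     ]
bar [ 0.55897574 -0.2454994   0.136     ]
bar [ 0.51587883 -0.25094888  0.136     ]
[[ 9.62755813e-01  2.70372338e-01 -2.09693084e-04]
 [ 2.70372414e-01 -9.62755363e-01  9.32427495e-04]
 [ 5.02194600e-05 -9.54395216e-04 -9.99999543e-01]]
[ 0.08369166  0.00104352 -0.16313944] [[ 1.62445447e-05 -9.53549308e-01 -3.01236978e-01]
 [ 9.99999908e-01 -1.13311456e-04  4.12607392e-04]
 [-4.27575094e-04 -3.01236957e-01  9.53549219e-01]]
```

```bash
python3 -m pendant '[[[2.5,-1.3,-0.3],0,-1],[[3.3,-1.7,-0.3],0,-1],[[3.3,-1.7,-0.3],0,-1],[[3.3,-1.7,-0.3],0,-1],[[3.3,-1.7,-0.3],0,-1],[[3.3,-1.7,-0.3],0,-1],[[3.3,-1.7,-0.3],0,-1],[[3.3,-1.7,-0.3],0,-1],[[3.3,-1.7,-0.3],0,-1],[[3.3,-1.7,-0.3],0,-1]]'
python3 -m pendant '[[[3.3,-1.7,0],0,-1],[[2.5,-1.5,0],0,-1],[[1.5,-0.7,0],0,-1],[[0,0,0],0,-1],[[0,0,0],0,-1],[[0,0,0],0,-1]]'
python3 - <<'E'
from h import *
import pickle
W=vision.camera("wrist");pickle.dump(W,open("w1.pkl","wb"));crop(W["img"],0,0,560,420,1.4,"pics/w1.png")
print(W["origin"],telemetry.get_obs()["ee_pos"])
E
```

```text
t: 1.13
ee_pos: [0.4284, -0.3293, 0.2529]
tcp_rot: [0.0, 0.991, 0.136, 0.0]
force: [0.9, -0.4, 0.4]
width: 0.0877
t: 1.63
ee_pos: [0.4866, -0.274, 0.2526]
tcp_rot: [0.0, 0.991, 0.136, -0.0]
force: [-1.5, 0.2, 0.1]
width: 0.0877
[ 0.56752638 -0.25241452  0.41566982] [ 0.48636811 -0.27435335  0.25266123]
```

View pics/w1.png

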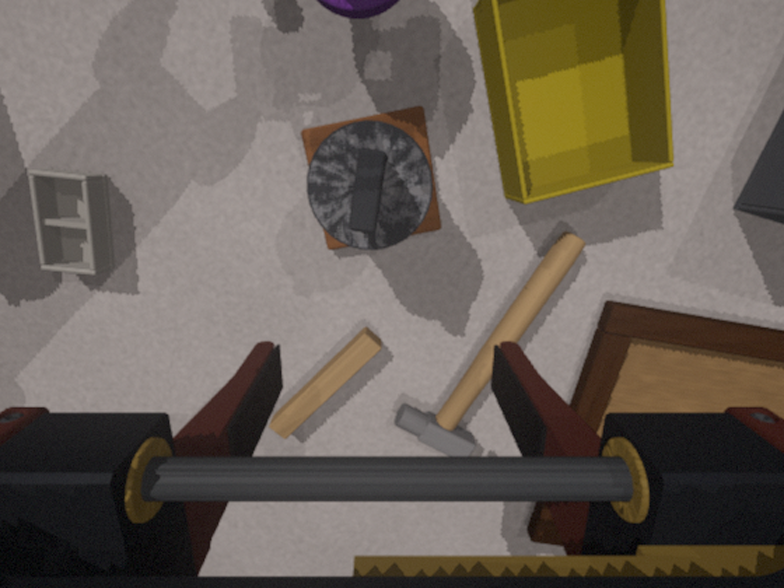

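The lid's centre is at about (370,185) in this 1.4x picture, with the bar running from (375,150) to (365,232). I'll take a second view 6 cm ahead.

```bash
python3 -m pendant '[[[3,0,0],0,-1],[[3,0,0],0,-1],[[0,0,0],0,-1],[[0,0,0],0,-1],[[0,0,0],0,-1]]'
python3 - <<'E'
from h import *
import pickle
W=vision.camera("wrist");pickle.dump(W,open("w2.pkl","wb"))
V=pickle.load(open("w1.pkl","rb"))
crop(V["img"],205,70,120,120,5,"pics/w1c.png");crop(W["img"],205,120,120,120,5,"pics/w2c.png")
print(W["origin"],telemetry.get_obs()["ee_pos"])
E
```

```text
t: 2.1
ee_pos: [0.544, -0.2582, 0.2526]
tcp_rot: [0.0, 0.991, 0.136, -0.0]
force: [-0.4, -0.3, 1.5]
width: 0.0877
[ 0.62499533 -0.23670412  0.41566699] [ 0.54388228 -0.25824655  0.25297203]
```

View pics/w1c.png

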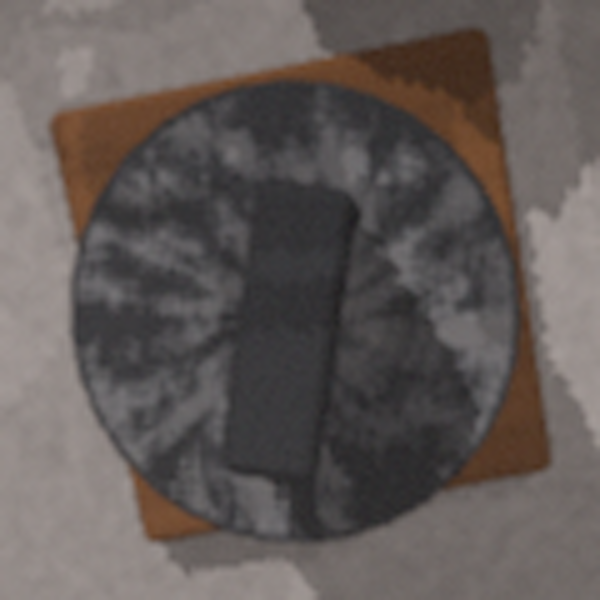

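View pics/w2c.png

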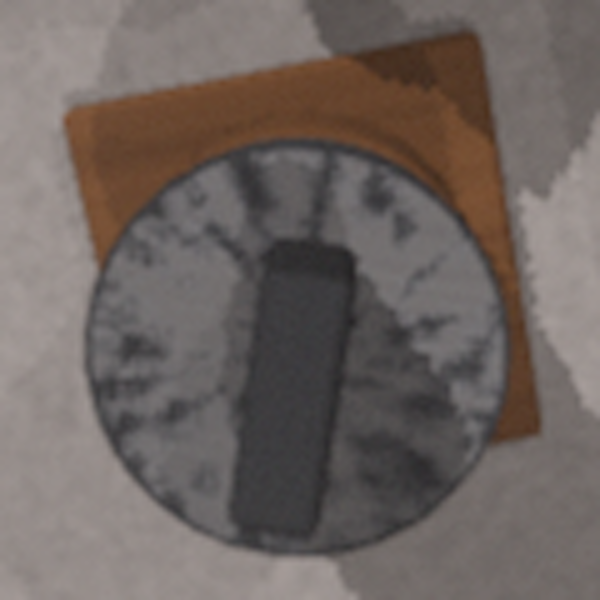

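The lid spans x 73–518, y 80–540 in crop 1 and x 88–508, y 140–553 in crop 2. The bar's top corners are at (270,272), (350,278), (318,535) and (232,528) in crop 2.

```bash
cat >> h.py <<'E'
from scipy.optimize import least_squares
T=np.linspace(0,2*np.pi,181)
def ext(c,x,y,z,r):
    p=proj(c,np.c_[x+r*np.cos(T),y+r*np.sin(T),0*T+z]);return np.r_[p.min(0),p.max(0)]
def fitc(obs,r,x0,w=None):
    # obs: (cam,[l,t,r,b] with nan allowed)
    def f(p):
        e=np.concatenate([(ext(c,*p[:3],p[3] if r is None else r)-b) for c,b in obs]);return e[~np.isnan(e)]
    s=least_squares(f,x0);return s.x,f(s.x)
def up(b,x0,y0,s): return [(b[0]+.5)/s-.5+x0,(b[1]+.5)/s-.5+y0]
def upb(b,x0,y0,s): return np.array(up(b[:2],x0,y0,s)+up(b[2:],x0,y0,s))
E
python3 - <<'E'
from h import *
import pickle
V,W=[pickle.load(open(f"w{i}.pkl","rb")) for i in (1,2)]
ob=[(V,upb([73,80,518,540],205,70,5)),(W,upb([88,140,508,553],205,120,5))]
print(fitc(ob,.044,[.54,-.25,.09]));print(fitc(ob,None,[.54,-.25,.09,.044]))
for n,o in zip("12",ob): print(n,fitc([o],.044,[.54,-.25,.09])[0])
P=[atz(W,up(p,205,120,5),.136) for p in [(270,272),(350,278),(318,535),(232,528)]]
print(np.array(P),np.mean(P,0))
d=(P[0]+P[1]-P[2]-P[3])/2;print(d,np.linalg.norm(d),np.degrees(np.arctan2(d[1],d[0])))
o=telemetry.get_obs();Rt=rot(o["tcp_rot"]);print("toolx yaw",np.degrees(np.arctan2(Rt[1,0],Rt[0,0])),o["joints"])
E
```

```text
(array([ 0.54478388, -0.24642083,  0.10167019]), array([ 0.10003028, -0.37478204, -0.03210821, -0.94890071,  0.00615502,
        1.20182972, -0.07704042,  0.12960154]))
(array([ 0.54360728, -0.24645694,  0.09432179,  0.045271  ]), array([-0.10620615,  0.0976425 ,  0.18121916, -0.10337342, -0.25120052,
        0.25008993,  0.17225528, -0.27494485]))
1 [ 0.54426233 -0.24658506  0.10320384]
2 [ 0.54594077 -0.24621899  0.10350868]
[[ 0.56793835 -0.23620375  0.136     ]
 [ 0.5708172  -0.25066204  0.136     ]
 [ 0.52048245 -0.25821716  0.136     ]
 [ 0.51740096 -0.241803    0.136     ]] [ 0.54415974 -0.24672149  0.136     ]
[0.05043607 0.00657718 0.        ] 0.050863118067634855 7.429802380591046
toolx yaw 15.600977204632494 [-4.99548719e-01  1.05270852e-01  1.16178434e+00 -4.58619960e-04
  1.87436810e+00  7.98822017e-01]
```

Hopper axis is at (0.544, -0.2466), the lid at about 0.095 (0.096 expected) and the bar yaw is 7.4°. Next I align, then descend.

```bash
python3 -m pendant '[[[0.3,-1.1,0],0,-1],[[0,0,0],4.1,-1],[[0,0,0],4.1,-1],[[0,0,2],0,-1],[[0,0,3],0,-1],[[0,0,2.5],0,-1],[[0,0,1.5],0,-1],[[0,0,0],0,-1],[[0,0,0],0,-1]]'
python3 - <<'E'
from h import *
W=vision.camera("wrist");crop(W["img"],0,0,560,420,1.4,"pics/w3.png")
o=telemetry.get_obs();Rt=rot(o["tcp_rot"]);print(o["ee_pos"],np.degrees(np.arctan2(Rt[1,0],Rt[0,0])))
E
```

```text
t: 2.9
ee_pos: [0.5439, -0.2455, 0.1626]
tcp_rot: [-0.0, 0.998, 0.065, -0.0]
force: [0.6, 0.3, 0.3]
width: 0.0881
[ 0.54466247 -0.24585803  0.16419944] 7.4651187576881615
```

View pics/w3.png

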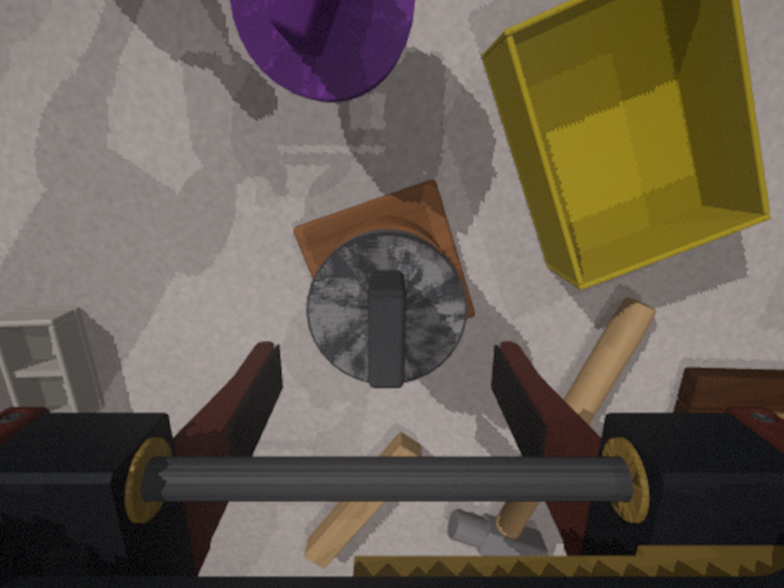

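The jaws straddle the bar, which is centred at (387,330). I'll descend to just over the lid and close.

```bash
python3 -m pendant '[[[0,0.05,2],0,-1],[[0,0,2],0,-1],[[0,0,1.5],0,-1],[[0,0,0.8],0,-1],[[0,0,0],0,-1],[[0,0,0],0,-1]]' && python3 -m pendant '[[[0,0,0],0,1],[[0,0,0],0,1],[[0,0,0],0,1],[[0,0,0],0,1],[[0,0,0],0,1],[[0,0,0],0,1],[[0,0,0],0,1],[[0,0,0],0,1]]'
python3 -c "
from h import *
for i in range(3):
  o=telemetry.get_obs();print(o['ee_pos'],o['force'],o['ft_torque'],o['width'])"
```

```text
t: 3.45
ee_pos: [0.5453, -0.2466, 0.1012]
tcp_rot: [0.0, 0.998, 0.065, 0.001]
force: [0.0, -0.2, 0.7]
width: 0.0879
t: 4.12
ee_pos: [0.5448, -0.2464, 0.0996]
tcp_rot: [-0.0, 0.998, 0.065, -0.0]
force: [-0.3, 0.4, 0.2]
width: 0.038
[ 0.54481727 -0.24635761  0.09958125] [-0.29166652  0.44250994  0.16553121] [0.02507547 0.05112248 0.01259522] 0.03798984985240938
[ 0.54481727 -0.24635761  0.09958125] [-0.29166652  0.44250994  0.16553121] [0.02507547 0.05112248 0.01259522] 0.03798984985240938
[ 0.54481727 -0.24635761  0.09958125] [-0.29166652  0.44250994  0.16553121] [0.02507547 0.05112248 0.01259522] 0.03798984985240938
```

```bash
python3 -m pendant '[[[0,0,0],0,1],[[0,0,0],0,1],[[0,0,0],0,1],[[0,0,0],0,1],[[0,0,0],0,1],[[0,0,0],0,1]]'
```

```text
t: 4.62
ee_pos: [0.5447, -0.2456, 0.0995]
tcp_rot: [-0.001, 0.998, 0.066, -0.0]
force: [-0.9, 4.5, 1.7]
width: 0.0175
```

Gripped at 17.5 mm (the bar is 18 mm). Lifting.

```bash
python3 -m pendant '[[[0,0,-0.5],0,1],[[0,0,-1],0,1],[[0,0,-2],0,1],[[0,0,-3],0,1],[[0,0,-3],0,1],[[0,0,-3],0,1],[[0,0,-3],0,1],[[0,0,-3],0,1],[[0,0,-1.5],0,1],[[0,0,0],0,1]]'
python3 - <<'E'
from h import *
for n in ["wrist","side"]:
    W=vision.camera(n);cv2.imwrite(f"pics/{n}4.png",W["img"][:,:,::-1])
o=telemetry.get_obs();print(o["ee_pos"],o["force"],o["width"])
E
```

```text
t: 5.45
ee_pos: [0.5456, -0.2474, 0.3057]
tcp_rot: [0.003, 0.998, 0.065, 0.004]
force: [0.0, -0.4, -2.7]
width: 0.0178
[ 0.54497251 -0.24688008  0.29991043] [ 0.87338647 -0.23832263 -3.91152395] 0.017897716168273736
```

View pics/wrist4.png

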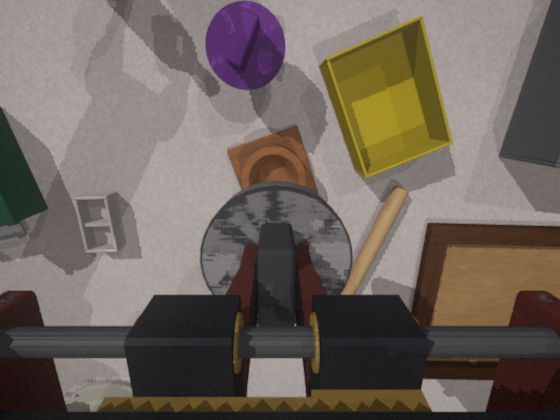

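View pics/side4.png

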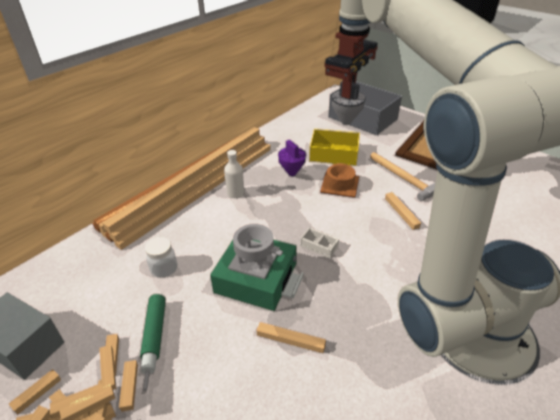

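The hopper is held level. I'll carry it to a viewing pose short of the feeder and turn counter-clockwise there, to leave joint 6 enough range for the twist.

```bash
python3 -m pendant '[[[-0.3,-1.5,0],0,1],[[-0.5,-2.5,0],0,1],[[-0.8,-3.5,0],0,1],[[-0.8,-3.5,0],0,1],[[-0.8,-3.5,0],0,1],[[-0.8,-3.5,0],0,1],[[-0.8,-3.5,0],0,1],[[-0.8,-3.5,0],0,1],[[-0.8,-3.5,0],0,1],[[-0.8,-3.5,0],0,1]]' && python3 -m pendant '[[[-0.7,-3,0],0,1],[[-0.4,-2,0],-2,1],[[0,0,0],-6,1],[[0,0,0],-6,1],[[0,0,0],-6,1],[[0,0,0],-6,1],[[0,0,0],-6,1],[[0,0,0],-6,1],[[0,0,0],-6,1],[[0,0,0],-2,1]]' && python3 -m pendant '[[[0,0,0],0,1],[[0,0,0],0,1],[[0,0,0],0,1],[[0,0,0],0,1]]'
python3 - <<'E'
from h import *
import pickle
W=vision.camera("wrist");pickle.dump(W,open("w5.pkl","wb"));crop(W["img"],0,0,560,420,1.4,"pics/w5.png")
o=telemetry.get_obs();Rt=rot(o["tcp_rot"]);print(o["ee_pos"],np.degrees(np.arctan2(Rt[1,0],Rt[0,0])),o["joints"],o["force"])
E
```

```text
t: 6.38
ee_pos: [0.4304, 0.0626, 0.2971]
tcp_rot: [0.0, 0.998, 0.065, -0.002]
force: [0.3, 0.9, -3.4]
width: 0.0178
t: 7.22
ee_pos: [0.4139, 0.1094, 0.297]
tcp_rot: [-0.0, 0.892, 0.452, -0.002]
force: [0.5, 0.3, -3.3]
width: 0.0181
t: 7.55
ee_pos: [0.4142, 0.1096, 0.2989]
tcp_rot: [-0.0, 0.893, 0.45, -0.001]
force: [0.4, 0.0, -3.6]
width: 0.0177
[0.41427046 0.10960822 0.29918898] 53.44089975190075 [ 1.79277725e-01 -3.33773800e-01  1.48449771e+00 -6.50926720e-05
  1.99149334e+00  8.17327926e-01] [-0.08331904 -0.25362622 -3.05761847]
```

View pics/w5.png

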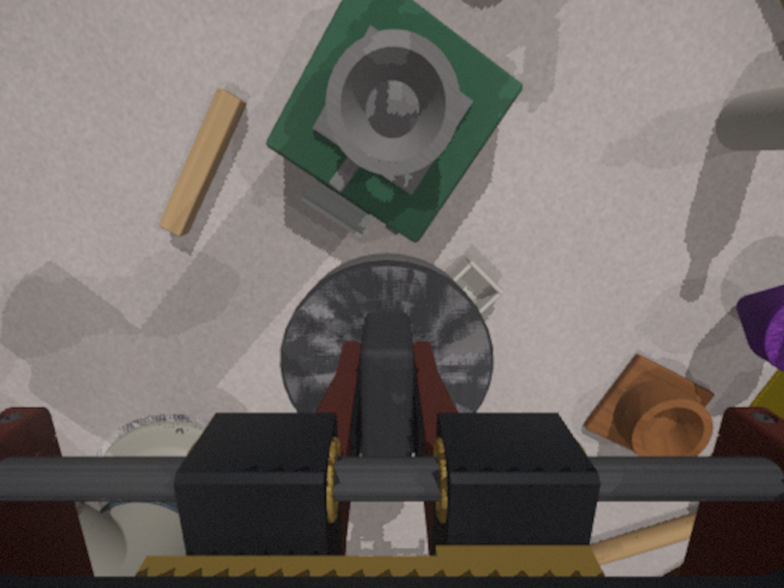

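The ring is in full view, centred near (400,103), with the hopper clear below it. Second view from 8 cm to the side.

```bash
python3 -m pendant '[[[0,1,0],0,1],[[0,3,0],0,1],[[0,3,0],0,1],[[0,1,0],0,1],[[0,0,0],0,1],[[0,0,0],0,1],[[0,0,0],0,1],[[0,0,0],0,1]]'
python3 - <<'E'
from h import *
import pickle
W=vision.camera("wrist");pickle.dump(W,open("w6.pkl","wb"));V=pickle.load(open("w5.pkl","rb"))
crop(V["img"],185,0,200,180,4,"pics/w5c.png");crop(W["img"],105,0,200,180,4,"pics/w6c.png")
o=telemetry.get_obs();print(o["ee_pos"],W["origin"],V["origin"])
E
```

```text
t: 8.27
ee_pos: [0.4782, 0.0626, 0.3001]
tcp_rot: [-0.0, 0.893, 0.45, 0.0]
force: [0.8, -0.2, -3.7]
width: 0.0178
[0.47814771 0.06262303 0.30012422] [0.52830352 0.12853342 0.46325284] [0.46474477 0.17552297 0.46202077]
```

View pics/w5c.png

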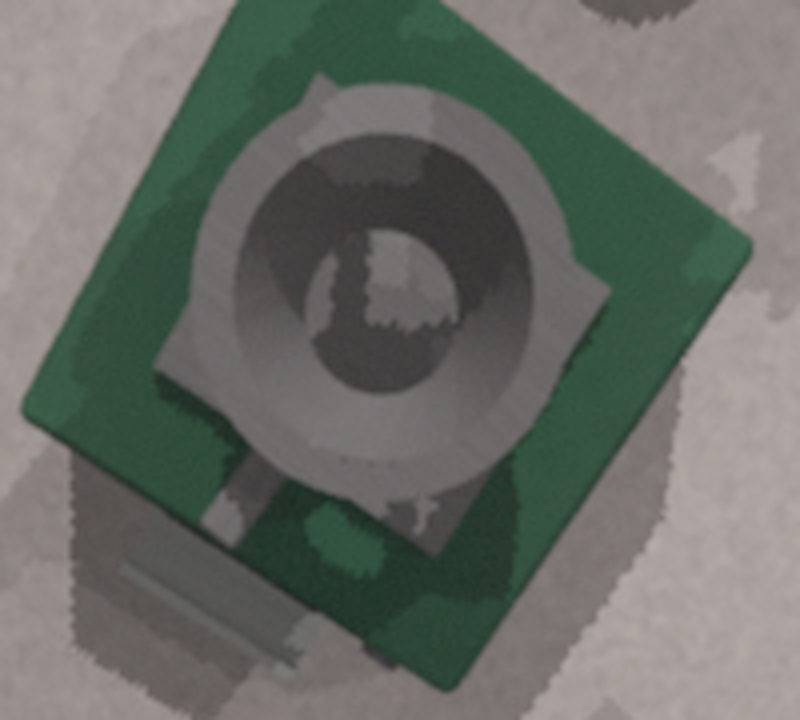

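View pics/w6c.png

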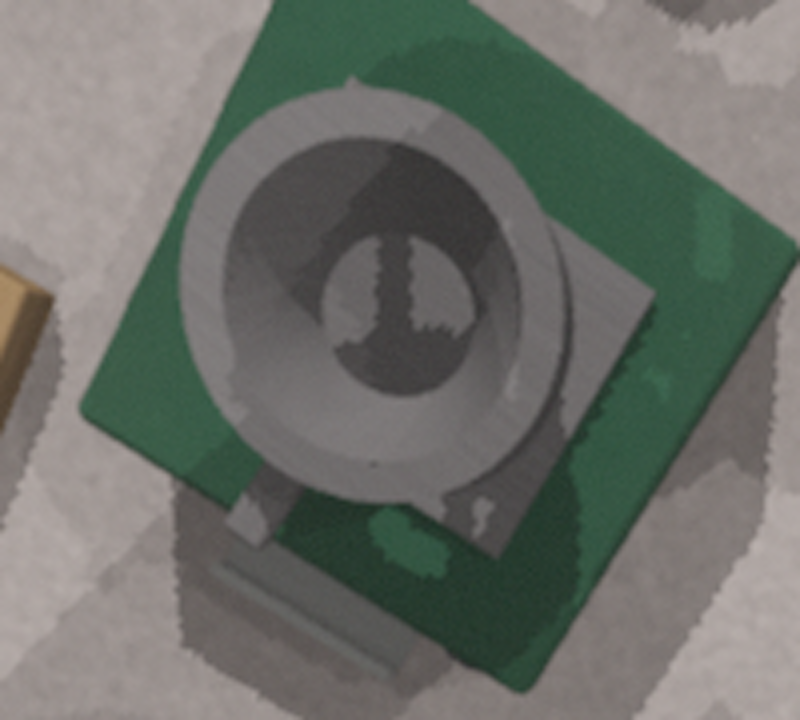

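Ring outline: crop 5 outer is x 190–575, y 84–500, mouth x 233–533, y 133–462. Crop 6 outer is x 180–562, y 86–502, mouth x 223–522, y 137–463. The tab shows at (225,525).

Run:
```python
from h import *
import pickle
V,W=[pickle.load(open(f"w{i}.pkl","rb")) for i in (5,6)]
C=pickle.load(open("c0.pkl","rb"))
O=[(V,upb([190,84,575,500],185,0,4)),(W,upb([180,86,562,502],105,0,4))]
I=[(V,upb([233,133,533,462],185,0,4)),(W,upb([223,137,522,463],105,0,4))]
x0=[.485,.2,.14]
for nm,ob,r in (("out",O,.046),("mouth",I,.036)):
    print(nm,fitc(ob,r,x0)); print(" free r",fitc(ob,None,x0+[r])[0])
    for o in ob: print("  single",fitc([o],r,x0)[0])
# base corners at z=.07
for c,x,ps in ((V,185,[(25,408),(450,690),(752,245)]),(W,105,[(82,408),(525,692),(800,243)])):
    P=np.array([atz(c,up(p,x,0,4),.07) for p in ps]);print(P[:,:2].round(4),"centre",((P[0]+P[2])/2)[:2])
    d=P[0]-P[1];print("side len",np.linalg.norm(d),np.linalg.norm(P[2]-P[1]),"ang",np.degrees(np.arctan2(d[1],d[0])))
# tab tip
print("tab",tri([(V,up((220,530),185,0,4)),(W,up((245,530),105,0,4))]))
```

```text
out (array([0.48755775, 0.19990657, 0.14169544]), array([-0.07831313, -0.26350492, -0.22278417,  0.09545467, -0.082977  ,
        0.18017146,  0.38671105, -0.00230737]))
 free r [0.48759438 0.19973919 0.14286418 0.04577514]
  single [0.48765343 0.19978661 0.14135954]
  single [0.48744097 0.20016647 0.14122715]
mouth (array([0.48747776, 0.19933977, 0.14240209]), array([-0.14912707,  0.24610406,  0.16964144, -0.29305668, -0.23495355,
        0.11574331,  0.21523857, -0.09638097]))
 free r [0.48747525 0.19935098 0.14232309 0.03601382]
  single [0.48742158 0.19929177 0.14292715]
  single [0.48744042 0.19944521 0.14195827]
[[0.3891 0.2455]
 [0.442  0.0996]
 [0.5876 0.1537]] centre [0.48836009 0.19957275]
side len 0.15522265424325696 0.15532617933349951 ang 109.95010278429554
[[0.3892 0.2459]
 [0.4424 0.099 ]
 [0.5891 0.1544]] centre [0.48911732 0.20015229]
side len 0.1562363269235833 0.15681630638493887 ang 109.90528095003664
tab (array([0.42078614, 0.18187327, 0.12247197]), [np.float64(0.00015758902993331635), np.float64(0.0001575890299332662)])
```

Throat axis is (0.4876, 0.1998), ring top about 0.142, feeder yaw about 19.9° and gate about 0.09. The seated TCP should be near z 0.184. Moving above the throat.

```bash
python3 -m pendant '[[[1,-0.64,0],0,1],[[2,-1.28,0],0,1],[[3,-1.92,0],0,1],[[3,-1.92,0],0,1],[[1.57,-1,0],0,1],[[1,-0.64,0],0,1],[[0,0,0],0,1],[[0,0,0],0,1],[[0,0,0],0,1],[[0,0,0],0,1]]'
python3 - <<'E'
from h import *
import pickle
z=[]
for i in range(6):
    vision.camera("scene");z.append(telemetry.get_obs()["ee_pos"])
W=vision.camera("wrist");pickle.dump(W,open("w7.pkl","wb"));crop(W["img"],185,160,180,160,4,"pics/w7c.png")
m=np.mean(z,0);print(m,np.std(z,0),m-[.4875,.1997,0]);o=telemetry.get_obs();print(o["force"],o["joints"])
print("pred lid ext",ext(W,m[0],m[1],m[2]-.0036,.044))
S=vision.camera("side");crop(S["img"],160,80,200,230,2.5,"pics/s7.png")
E
```

```text
t: 9.15
ee_pos: [0.488, 0.1981, 0.3]
tcp_rot: [0.0, 0.893, 0.449, 0.0]
force: [-0.9, 0.3, -2.8]
width: 0.0178
[0.48809708 0.19828436 0.29986063] [1.60369552e-05 2.03712431e-04 8.15572474e-05] [ 0.00059708 -0.00141564  0.29986063]
[ 0.27477456  0.2966025  -3.74406102] [ 3.22063817e-01 -7.55048971e-02  1.26064477e+00 -2.34623855e-05
  1.95638023e+00  9.60029639e-01]
pred lid ext [200.34694814 185.7541239  348.15460213 320.00774083]
```

View pics/w7c.png

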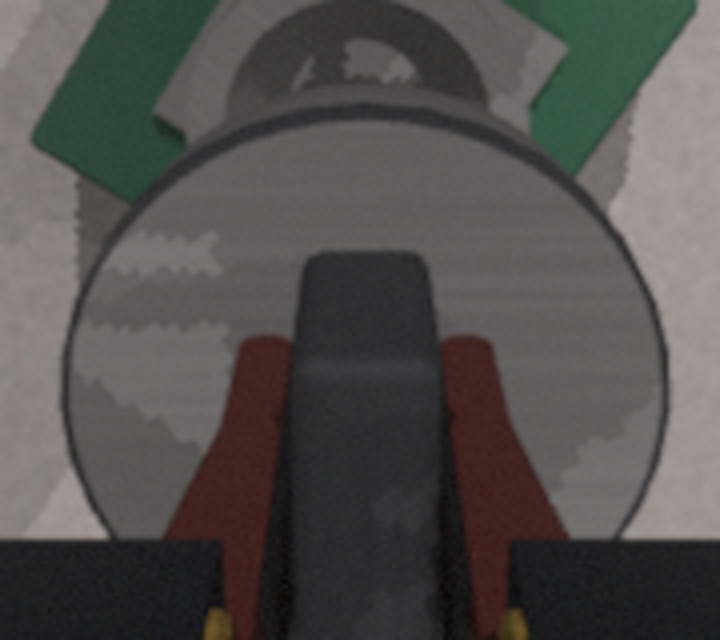

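View pics/s7.png

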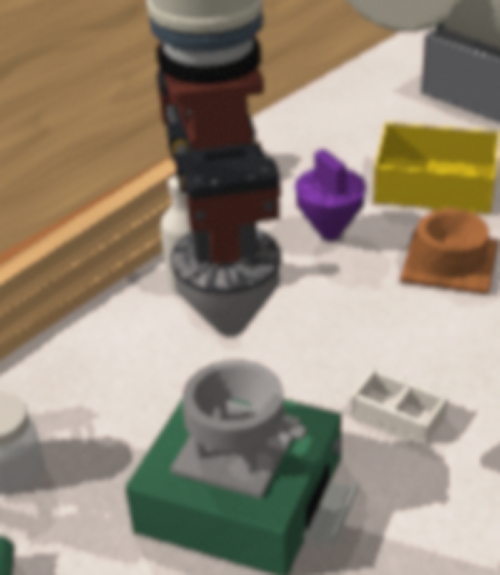

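Correction: TCP read (0.4881, 0.1983), and the lid appears 1 mm to tool +y. I shift x +0.08 cm and y -0.18 cm and come down most of the way.

```bash
python3 -m pendant '[[[0.08,-0.18,1],0,1],[[0,0,2],0,1],[[0,0,2],0,1],[[0,0,2],0,1],[[0,0,1],0,1],[[0,0,0.5],0,1],[[0,0,0],0,1],[[0,0,0],0,1],[[0,0,0],0,1]]'
python3 - <<'E'
from h import *
W=vision.camera("scene");crop(W["img"],260,110,140,170,3.5,"pics/sc8.png")
S=vision.camera("side");crop(S["img"],180,120,160,170,3.5,"pics/s8.png")
o=telemetry.get_obs();print(o["ee_pos"],o["force"],o["ft_torque"])
E
```

```text
t: 10.3
ee_pos: [0.4875, 0.201, 0.2162]
tcp_rot: [0.0, 0.893, 0.45, 0.001]
force: [0.1, -0.7, -3.2]
width: 0.0179
[0.48749833 0.20096932 0.21610313] [ 0.82120969 -0.26186974 -3.47415715] [-0.03170154 -0.03370122  0.0443019 ]
```

View pics/sc8.png

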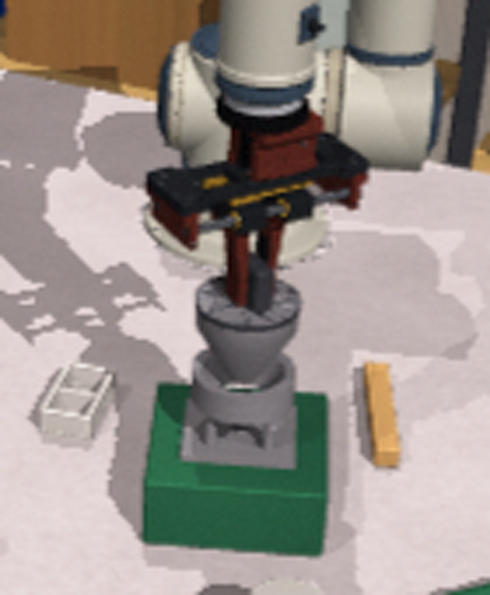

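View pics/s8.png

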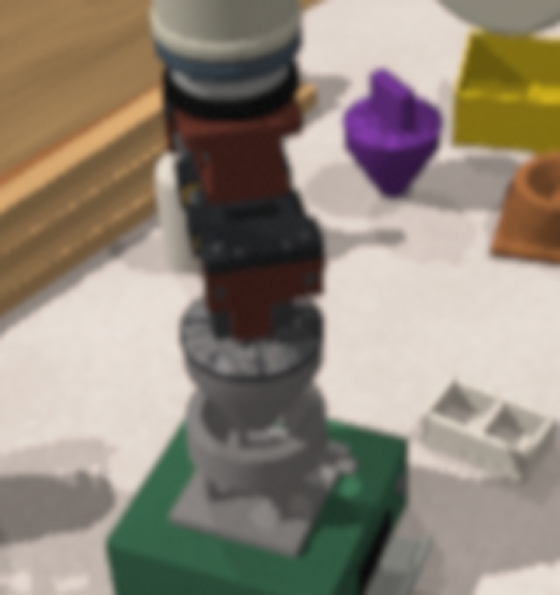

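Run:
```python
from h import *
for n,x0,y0 in (("scene",260,110),("side",180,120)):
    c=vision.camera(n)
    a=ext(c,.4875,.2,.2125,.044);b=ext(c,.4875,.2,.142,.046)
    print(n,"lid l,r",(a[[0,2]]-x0)*3.5,"ring",(b[[0,2]]-x0)*3.5, "dx centre(lid-ring)",(a[0]+a[2]-b[0]-b[2])/2*3.5)
    q=proj(c,[[.4875,.2,.21],[.4885,.2,.21],[.4875,.201,.21]])*3.5;print(q[1]-q[0],q[2]-q[0])
```

```text
scene lid l,r [197.70199868 301.23216013] ring [191.88465086 297.33477639] dx centre(lid-ring) 4.857365775198815
[-0.44396901  0.5393928 ] [1.08835884 0.27930886]
side lid l,r [175.38872791 317.94835257] ring [181.55569038 323.73874114] dx centre(lid-ring) -5.978675518298289
[-1.17204877 -0.67699364] [-1.11294279  0.81523179]
```

Fixed-camera cross-check puts the hopper within about 2 mm, the limit of this reading. I go on down and feel for contact.

```bash
python3 -m pendant '[[[0,0,0.8],0,1],[[0,0,0.8],0,1],[[0,0,0.6],0,1],[[0,0,0.3],0,1],[[0,0,0],0,1],[[0,0,0],0,1]]'; python3 -m pendant '[[[0,0,0.15],0,1],[[0,0,0],0,1],[[0,0,0],0,1]]'; python3 -m pendant '[[[0,0,0.15],0,1],[[0,0,0],0,1],[[0,0,0],0,1]]'
```

```text
t: 11.0
ee_pos: [0.4868, 0.2007, 0.1892]
tcp_rot: [-0.0, 0.893, 0.45, -0.0]
force: [-0.8, 0.6, -3.3]
width: 0.0176
t: 11.25
ee_pos: [0.4871, 0.2008, 0.1883]
tcp_rot: [0.0, 0.893, 0.45, 0.0]
force: [-0.8, 0.2, -3.5]
width: 0.0179
t: 11.5
ee_pos: [0.487, 0.2008, 0.1866]
tcp_rot: [-0.0, 0.893, 0.45, -0.0]
force: [-0.4, -0.2, -3.0]
width: 0.0178
```

```bash
for i in 1 2 3; do python3 -m pendant '[[[0,0,0.08],0,1],[[0,0,0],0,1],[[0,0,0],0,1]]'; python3 -c "
from h import *
o=telemetry.get_obs();print(o['ee_pos'],o['force'],o['ft_torque'])"; done
```

```text
t: 11.75
ee_pos: [0.4871, 0.2009, 0.186]
tcp_rot: [-0.0, 0.893, 0.45, 0.0]
force: [0.6, 1.0, -3.1]
width: 0.0178
[0.48713708 0.20088219 0.1860067 ] [ 0.55534133  0.96255074 -3.05115851] [ 0.09709838 -0.09320829 -0.01334488]
t: 12.0
ee_pos: [0.4872, 0.201, 0.1854]
tcp_rot: [-0.0, 0.893, 0.45, 0.001]
force: [0.7, 1.2, -1.4]
width: 0.018
[0.48721531 0.20099247 0.18542141] [ 0.73859267  1.22603665 -1.43414584] [ 0.19554379 -0.15846194 -0.01900241]
t: 12.25
ee_pos: [0.4873, 0.2011, 0.1848]
tcp_rot: [-0.0, 0.893, 0.45, 0.001]
force: [1.3, 2.5, -0.1]
width: 0.0179
[0.48729839 0.20105192 0.18478102] [ 1.2726814   2.50517449 -0.14358558] [ 0.35930846 -0.22895039  0.01912631]
```

Contact, with the throat pushing the hopper toward tool +x. I ease that way.

```bash
for i in 1 2; do python3 -m pendant '[[[0.07,0,0],0,1],[[0,0,0],0,1],[[0,0,0],0,1]]' >/dev/null; python3 -c "
from h import *
o=telemetry.get_obs();Rt=rot(o['tcp_rot']);print(o['ee_pos'],o['force'],o['ft_torque'],'tool F',Rt.T@o['force'])"; done
```

```text
[0.48752825 0.2014087  0.18428807] [ 1.14601188  2.08976272 -0.05784203] [ 0.28442464 -0.25218326 -0.03122567] tool F [ 2.36146096 -0.32234492  0.05824991]
[0.48775207 0.20178684 0.18392232] [ 0.99318074  0.40958161 -1.30884682] [ 0.14486493 -0.1552569   0.020864  ] tool F [0.92103582 0.55476444 1.30811869]
```

```bash
for i in 1; do python3 -m pendant '[[[0.05,0,0.08],0,1],[[0,0,0],0,1],[[0,0,0],0,1]]' >/dev/null; python3 -c "
from h import *
o=telemetry.get_obs();Rt=rot(o['tcp_rot']);print(o['ee_pos'],o['force'],o['ft_torque'],'tool F',Rt.T@o['force'])"; done
python3 -m pendant '[[[0,0,0.08],0,1],[[0,0,0],0,1],[[0,0,0],0,1]]' >/dev/null; python3 -c "
from h import *
o=telemetry.get_obs();Rt=rot(o['tcp_rot']);print(o['ee_pos'],o['force'],o['ft_torque'],'tool F',Rt.T@o['force'])"
```

```text
[0.48804094 0.20214091 0.18336362] [ 0.56630572  0.35258682 -1.23155192] [-0.09548191 -0.03105994  0.03917087] tool F [0.62108639 0.24530818 1.23118454]
[0.48807634 0.20216066 0.18298598] [-1.07118633 -1.03979886  1.24800692] [-0.30078174  0.18871368  0.00222766] tool F [-1.47326468 -0.2417999  -1.24786501]
```

```bash
cat > r.py <<'E'
from h import *
o=telemetry.get_obs();Rt=rot(o['tcp_rot']);print(round(o['t'],2),o['ee_pos'].round(4),'F',o['force'].round(2),'T',o['ft_torque'].round(2),'tool',(Rt.T@o['force']).round(2),'tilt',np.degrees(np.arccos(-Rt[2,2])).round(2),'yaw',np.degrees(np.arctan2(Rt[1,0],Rt[0,0])).round(2),'j6',o['joints'][5].round(3),o['width'].round(4))
E
python3 -m pendant '[[[-0.03,0,0.08],0,1],[[0,0,0],0,1],[[0,0,0],0,1]]' >/dev/null; python3 r.py
python3 -m pendant '[[[-0.02,0,0.08],0,1],[[0,0,0],0,1],[[0,0,0],0,1]]' >/dev/null; python3 r.py
```

```text
Traceback (most recent call last):
  File "r.py", line 2, in <module>
    o=telemetry.get_obs();Rt=rot(o['tcp_rot']);print(round(o['t'],2),o['ee_pos'].round(4),'F',o['force'].round(2),'T',o['ft_torque'].round(2),'tool',(Rt.T@o['force']).round(2),'tilt',np.degrees(np.arccos(-Rt[2,2])).round(2),'yaw',np.degrees(np.arctan2(Rt[1,0],Rt[0,0])).round(2),'j6',o['joints'][5].round(3),o['width'].round(4))
                                                                                                                                                                                                                                                                                                                    ^^^^^^^^^^^^^^^^
AttributeError: 'float' object has no attribute 'round'
Traceback (most recent call last):
  File "r.py", line 2, in <module>
    o=telemetry.get_obs();Rt=rot(o['tcp_rot']);print(round(o['t'],2),o['ee_pos'].round(4),'F',o['force'].round(2),'T',o['ft_torque'].round(2),'tool',(Rt.T@o['force']).round(2),'tilt',np.degrees(np.arccos(-Rt[2,2])).round(2),'yaw',np.degrees(np.arctan2(Rt[1,0],Rt[0,0])).round(2),'j6',o['joints'][5].round(3),o['width'].round(4))
                                                                                                                                                                                                                                                                                                                    ^^^^^^^^^^^^^^^^
AttributeError: 'float' object has no attribute 'round'
```

```bash
sed -i "s/o\['width'\].round(4)/o['width']/" r.py; python3 r.py; python3 -c "
from h import *
c=vision.camera('scene');crop(c['img'],260,110,140,170,3.5,'pics/sc9.png');c=vision.camera('side');crop(c['img'],180,120,160,170,3.5,'pics/s9.png')"
```

```text
13.75 [0.4881 0.2021 0.1822] F [-1.77  0.02  6.9 ] T [-0.18  0.47  0.01] tool [-1.02 -1.43 -6.9 ] tilt 0.1 yaw 53.49 j6 0.965 0.01785954453611985
```

View pics/sc9.png

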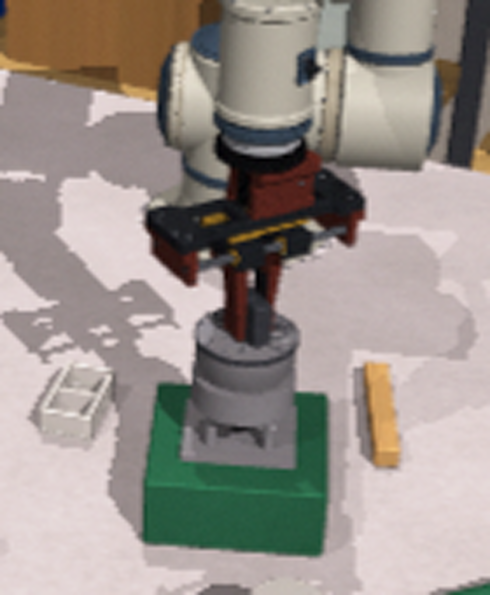

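View pics/s9.png

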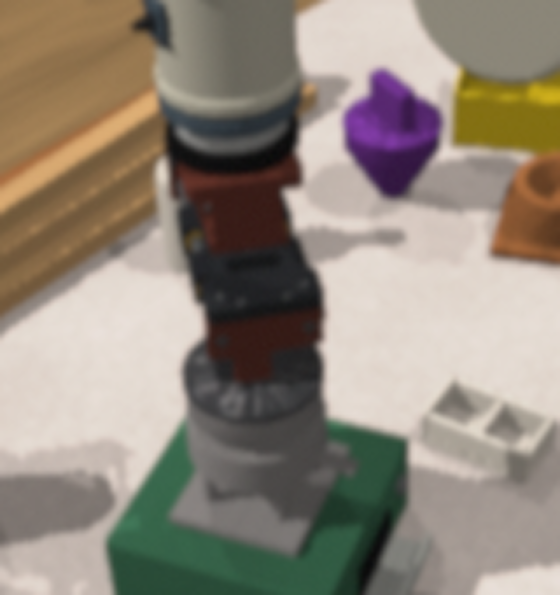

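The hopper sits concentrically in the ring. I press on toward 17 N in small steps.

```bash
python3 -m pendant '[[[-0.01,-0.02,0.07],0,1],[[0,0,0],0,1],[[0,0,0],0,1]]' >/dev/null; python3 r.py
python3 -m pendant '[[[-0.01,-0.02,0.07],0,1],[[0,0,0],0,1],[[0,0,0],0,1]]' >/dev/null; python3 r.py
```

```text
14.1 [0.488  0.2021 0.182 ] F [-1.81 -0.27  8.45] T [-0.26  0.45  0.01] tool [-1.27 -1.28 -8.45] tilt 0.14 yaw 53.49 j6 0.965 0.017695116921689704
14.35 [0.488  0.2021 0.1818] F [-1.88 -1.   10.16] T [-0.37  0.38 -0.04] tool [ -1.89  -0.9  -10.16] tilt 0.19 yaw 53.48 j6 0.966 0.017786899659185777
```

```bash
python3 -m pendant '[[[-0.02,-0.01,0.1],0,1],[[0,0,0],0,1],[[0,0,0],0,1]]' >/dev/null; python3 r.py
python3 -m pendant '[[[-0.02,-0.01,0.1],0,1],[[0,0,0],0,1],[[0,0,0],0,1]]' >/dev/null; python3 r.py
```

```text
14.6 [0.488  0.2021 0.1815] F [-1.51 -0.63 11.79] T [-0.34  0.55 -0.01] tool [ -1.37  -0.81 -11.79] tilt 0.25 yaw 53.49 j6 0.966 0.017665343978479225
14.85 [0.4879 0.2021 0.1812] F [-2.1  -1.11 14.48] T [-0.34  0.67 -0.02] tool [ -2.08  -0.98 -14.49] tilt 0.31 yaw 53.49 j6 0.966 0.017696664434151483
```

```bash
python3 -m pendant '[[[-0.02,-0.01,0.1],0,1],[[0,0,0],0,1],[[0,0,0],0,1]]' >/dev/null; python3 r.py
python3 -m pendant '[[[0,0,0],1,1],[[0,0,0],2,1],[[0,0,0],2,1],[[0,0,0],0,1],[[0,0,0],0,1]]' >/dev/null; python3 r.py
python3 -c "
from h import *
c=vision.camera('side');crop(c['img'],180,200,160,110,5,'pics/s10.png')"
```

```text
15.1 [0.4879 0.2021 0.1809] F [-2.99 -1.26 16.71] T [-0.35  0.81 -0.01] tool [ -2.71  -1.59 -16.73] tilt 0.37 yaw 53.49 j6 0.965 0.018045252688464603
15.52 [0.488  0.202  0.1809] F [-1.63 -1.61 17.61] T [-0.39  0.66 -0.02] tool [ -2.19  -0.09 -17.63] tilt 0.38 yaw 48.47 j6 1.053 0.0178118885311518
```

View pics/s10.png

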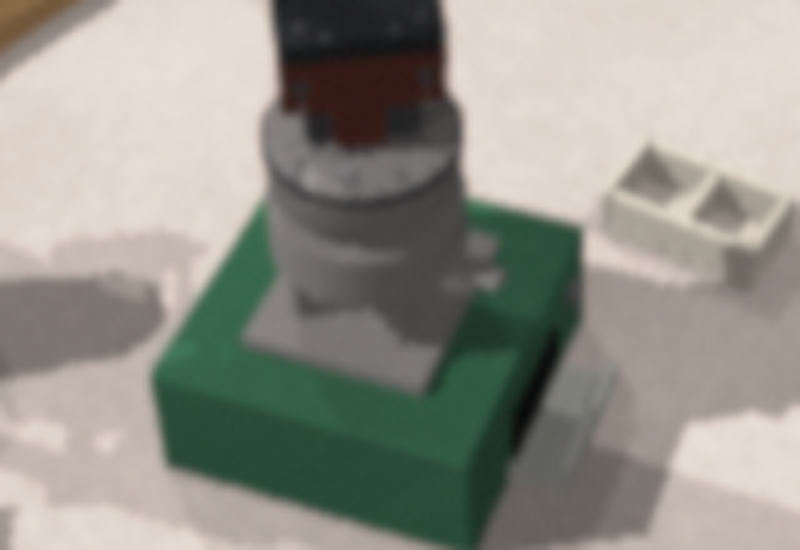

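```bash
python3 -m pendant '[[[0,0,0],2.5,1],[[0,0,0],2.5,1],[[0,0,0],2.5,1],[[0,0,0],2.5,1]]' >/dev/null; python3 r.py
python3 -c "
from h import *
c=vision.camera('side');crop(c['img'],180,200,160,110,5,'pics/s11.png')"
```

```text
15.9 [0.4882 0.2018 0.1809] F [-0.73 -1.95 17.11] T [-0.66  0.57  0.3 ] tool [ -1.68   1.13 -17.12] tilt 0.39 yaw 38.38 j6 1.229 0.017868993880429014
```

View pics/s11.png

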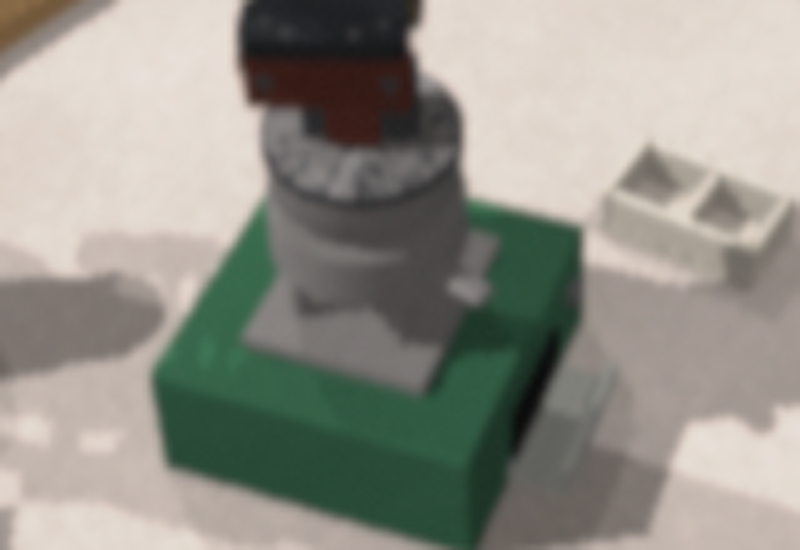

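Ring follows: torque 0.30 N m, and the tab moved from (495,270) to (480,288). Continuing.

```bash
python3 -m pendant '[[[0,0,0],2.5,1],[[0,0,0],2.5,1],[[0,0,0],2.5,1],[[0,0,0],2.5,1]]' >/dev/null; python3 r.py
python3 -m pendant '[[[0,0,0],2.5,1],[[0,0,0],2.5,1],[[0,0,0],2.5,1],[[0,0,0],2.5,1]]' >/dev/null; python3 r.py
python3 -c "
from h import *
c=vision.camera('side');crop(c['img'],180,200,160,110,5,'pics/s12.png')"
```

```text
16.28 [0.4883 0.2016 0.1809] F [-1.44 -2.83 17.64] T [-0.74  0.43  0.3 ] tool [ -2.49   1.85 -17.65] tilt 0.4 yaw 28.36 j6 1.403 0.01818089998707838
16.62 [0.4884 0.2013 0.1809] F [-0.13 -4.01 17.46] T [-0.98  0.4   0.32] tool [ -1.26   3.79 -17.46] tilt 0.41 yaw 18.35 j6 1.578 0.017591661460204324
```

View pics/s12.png

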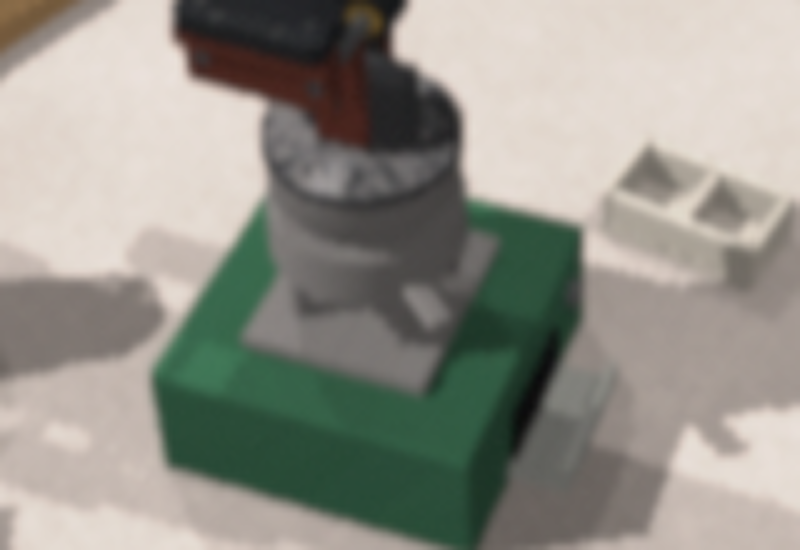

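```bash
python3 -m pendant '[[[0,0.05,0],2,1],[[-0.02,0,0],2,1],[[0,0,0],2,1]]' >/dev/null; python3 r.py
python3 -m pendant '[[[0,0,0],1.5,1],[[0,0,0],1.5,1]]' >/dev/null; python3 r.py
python3 -m pendant '[[[0,0,0],1.5,1],[[0,0,0],1.5,1]]' >/dev/null; python3 r.py
python3 -c "
from h import *
c=vision.camera('side');crop(c['img'],180,200,160,110,5,'pics/s13.png')"
```

```text
16.92 [0.4884 0.201  0.1809] F [ 0.11 -2.83 17.04] T [-0.7   0.3   0.48] tool [ -0.37   2.79 -17.04] tilt 0.43 yaw 12.39 j6 1.681 0.01807728341220244
17.08 [0.4885 0.201  0.181 ] F [ 0.61 -2.94 16.95] T [-0.8   0.26  0.67] tool [  0.25   3.   -16.94] tilt 0.44 yaw 9.44 j6 1.733 0.01775040914755438
17.25 [0.4885 0.2009 0.181 ] F [ 0.63 -3.95 16.41] T [-0.83  0.23  0.69] tool [  0.31   4.   -16.41] tilt 0.44 yaw 6.44 j6 1.785 0.017899019628388014
```

View pics/s13.png

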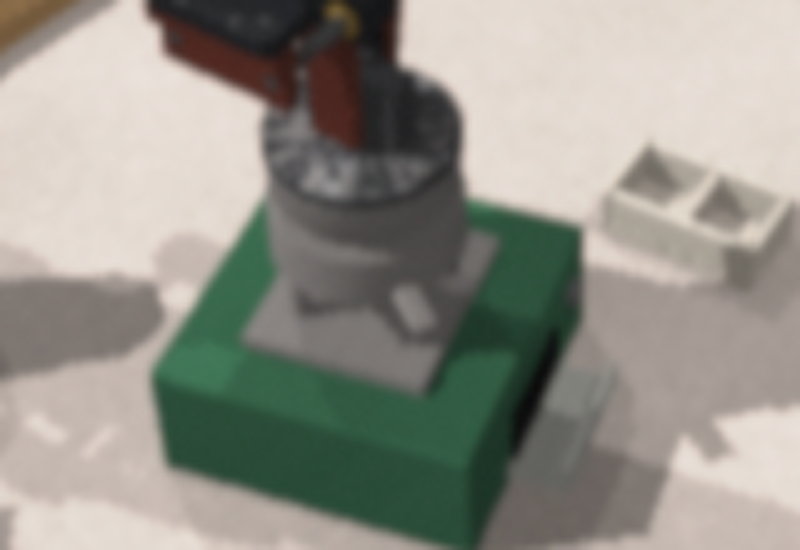

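Torque jumped from 0.3 to 0.69 N m after about 41° of turn, as predicted for the stop. The tab is now at (412,308). I unload the press before releasing, without turning back.

```bash
python3 -m pendant '[[[0,0.03,-0.2],0,1],[[0,0,-0.2],0,1],[[0,0,0],0,1],[[0,0,0],0,1]]' >/dev/null; python3 r.py
python3 -m pendant '[[[0,0.03,-0.1],0,1],[[0,0,0],0,1],[[0,0,0],0,1]]' >/dev/null; python3 r.py
```

```text
17.63 [0.4883 0.2008 0.1821] F [ 3.35 -0.48  8.24] T [-0.28 -0.71  0.28] tool [ 3.32  0.86 -8.22] tilt 0.28 yaw 6.47 j6 1.784 0.017722990513632693
17.88 [0.4882 0.2007 0.1824] F [ 5.84 -0.5   6.04] T [-0.07 -1.21  0.23] tool [ 5.77  1.16 -6.01] tilt 0.24 yaw 6.48 j6 1.784 0.017291520287944017
```

```bash
python3 -m pendant '[[[0.07,0.02,0],0,1],[[0,0,0],0,1],[[0,0,0],0,1]]' >/dev/null; python3 r.py
python3 -m pendant '[[[0.05,0.02,-0.1],0,1],[[0,0,0],0,1],[[0,0,0],0,1]]' >/dev/null; python3 r.py
```

```text
18.13 [0.4884 0.2007 0.1824] F [ 3.16 -0.3   5.69] T [ 0.01 -0.89  0.26] tool [ 3.12  0.66 -5.68] tilt 0.16 yaw 6.49 j6 1.783 0.017992682208562108
18.38 [0.4885 0.2007 0.1826] F [4.14 1.37 4.06] T [ 0.33 -0.92  0.11] tool [ 4.28 -0.89 -4.05] tilt 0.07 yaw 6.5 j6 1.783 0.01779337144889204
```

```bash
python3 -m pendant '[[[0.08,-0.01,0],0,1],[[0,0,0],0,1],[[0,0,0],0,1]]' >/dev/null; python3 r.py
python3 -m pendant '[[[0.05,-0.01,-0.05],0,1],[[0,0,0],0,1],[[0,0,0],0,1]]' >/dev/null; python3 r.py
```

```text
18.63 [0.4887 0.2007 0.1826] F [1.76 1.86 4.28] T [ 0.34 -0.48  0.09] tool [ 1.96 -1.65 -4.28] tilt 0.03 yaw 6.5 j6 1.782 0.01805640585264787
18.88 [0.4889 0.2007 0.1827] F [-0.07  0.8   3.39] T [ 0.28 -0.07  0.04] tool [ 0.02 -0.8  -3.39] tilt 0.08 yaw 6.49 j6 1.782 0.017998162805266973
```

Nearly relaxed: 3.4 N down and under 1 N sideways. Opening.

```bash
python3 -m pendant '[[[0,-0.01,-0.05],0,1],[[0,0,0],0,1],[[0,0,0],0,0],[[0,0,0],0,-1],[[0,0,0],0,-1],[[0,0,0],0,-1],[[0,0,0],0,-1],[[0,0,0],0,-1]]' >/dev/null; python3 r.py
python3 -m pendant '[[[0,0,0],0,-1],[[0,0,0],0,-1],[[0,0,0],0,-1],[[0,0,0],0,-1],[[0,0,0],0,-1],[[0,0,0],0,-1]]' >/dev/null; python3 r.py
python3 -c "
from h import *
c=vision.camera('wrist');crop(c['img'],0,0,560,420,1.4,'pics/w14.png')"
```

```text
19.55 [0.4893 0.2006 0.1835] F [-0.61  0.65  0.12] T [ 0.06 -0.04 -0.06] tool [-0.53 -0.72 -0.12] tilt 0.02 yaw 6.48 j6 1.783 0.05429113617335519
20.05 [0.4894 0.2007 0.1837] F [ 0.26 -0.78  0.34] T [-0.03 -0.04 -0.  ] tool [ 0.17  0.8  -0.34] tilt 0.0 yaw 6.49 j6 1.783 0.08779962859800845
```

View pics/w14.png

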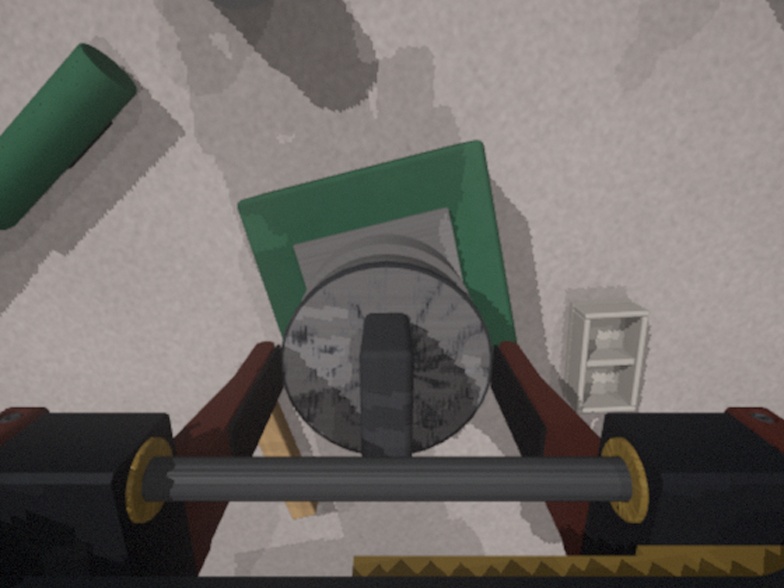

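Jaws are clear on both sides of the bar at (387,390). I raise straight up to 0.30 and back off for a top view.

```bash
python3 -m pendant '[[[0,0,-1],0,-1],[[0,0,-2],0,-1],[[0,0,-3],0,-1],[[0,0,-3],0,-1],[[0,0,-3],0,-1],[[-2,0,0],0,-1],[[-3,0,0],0,-1],[[0,0,0],0,-1],[[0,0,0],0,-1],[[0,0,0],0,-1]]'
python3 -c "
from h import *
import pickle
c=vision.camera('wrist');pickle.dump(c,open('w15.pkl','wb'));crop(c['img'],175,30,200,180,4,'pics/w15.png')
c=vision.camera('side');crop(c['img'],180,180,160,130,5,'pics/s15.png')"
```

```text
t: 20.93
ee_pos: [0.44, 0.1951, 0.3042]
tcp_rot: [-0.0, 0.998, 0.057, 0.001]
force: [-0.1, 0.0, -0.2]
width: 0.0879
```

View pics/w15.png

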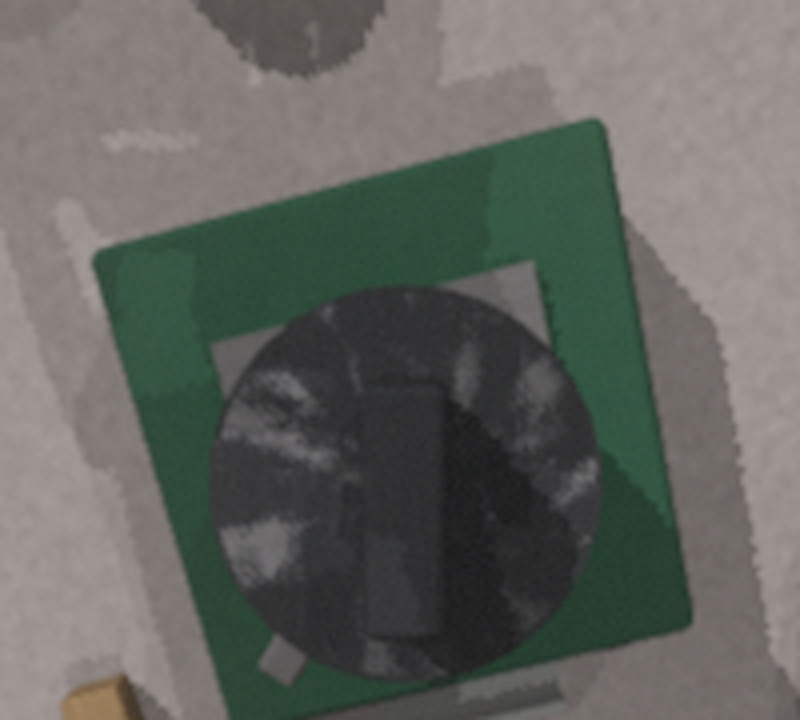

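View pics/s15.png

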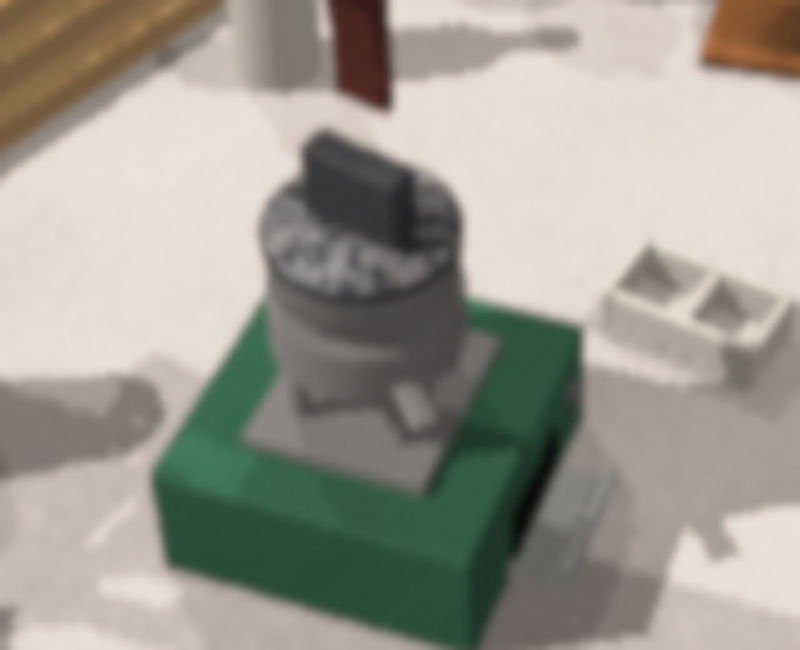

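```bash
python3 - <<'E'
from h import *
import pickle
c=pickle.load(open("w15.pkl","rb"))
x,_=fitc([(c,upb([210,285,603,682],175,30,4))],.045,[.487,.2,.18]);print("lid",x)
for ctr in ([.4876,.1998],x[:2]):
  for uv in [(275,672),(283,660)]:
    p=atz(c,up(uv,175,30,4),.122);d=p[:2]-ctr;a=np.degrees(np.arctan2(d[1],d[0]))%360;print("tab",p,np.linalg.norm(d),a,"gate",np.radians(199.9-a))
P=np.array([atz(c,up(q,175,30,4),.07) for q in [(98,250),(600,120),(690,625)]]);print("feeder c",(P[0]+P[2])[:2]/2)
E
python3 r.py
```

```text
lid [0.48781281 0.19926967 0.18243114]
tab [0.42478492 0.23043972 0.122     ] 0.06988939059072496 153.99796985784624 gate 0.801141559330264
tab [0.42863605 0.22843239 0.122     ] 0.06554816091355298 154.09918785780292 gate 0.7993749719687365
tab [0.42478492 0.23043972 0.122     ] 0.07031420229027195 153.68558947897534 gate 0.8065936254601884
tab [0.42863605 0.22843239 0.122     ] 0.06597236785015306 153.76559893405488 gate 0.8051971970363241
feeder c [0.48853356 0.19898956]
21.03 [0.4402 0.1951 0.3034] F [-0.58  0.13  0.08] T [-0.01 -0.02 -0.05] tool [-0.56 -0.19 -0.08] tilt 0.02 yaw 6.47 j6 1.804 0.08790675245827968
```

The gate measures 0.80 rad. The hopper axis is (0.4878, 0.1993), within 1 mm of the feeder centre, with the lid level at 0.182 and the robot clear. Handing in.

```bash
python3 -c "
from bench import job_done
print(job_done())"
```

```text
the job is handed in; nothing more can be done
None
```

I lifted the hopper by its bar, nested it in the throat and pressed it down. Then I turned it about 47° clockwise until the gate reached its stop, unloaded, let go and handed the job in at about 21 s. `job_done()` gives no verdict, so success is not confirmed.

**Pressing:** The reading was 16.4–17.7 N while turning and never went above that. The turning torque rose from 0.3 to 0.69 N m at about 41° of turn, which is where I had worked out the stop to be.

**Last checks:**
- The tab puts the gate at about 0.80 rad (needs over 0.74).
- The hopper axis is about 1 mm from the feeder's (limit 4 mm).
- The lid is at z = 0.182 m, so the tip is at about 0.102 m (allowed 0.074–0.112 m).
- The last side picture shows the hopper upright, and the gripper is open and clear above it.
- I only looked over the area around the feeder and the tray. I did not re-measure the other bystanders, but the robot never came near them except above.

**Checks that disagreed:**
- The two fixed cameras read heights about 10 mm low for the lid at the start, so I relied on the wrist camera.
- On the way into the throat, contact force showed the hopper about 2 mm off the position I had measured by camera. I eased it over until the side force nearly vanished.

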